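# Set the edge burnisher to speed 6 and start it

### The arm

A 6-joint arm with a two-finger parallel gripper is mounted at the origin on the work surface. World frame = base frame: x ahead of the robot, y to its left, z up, the work surface at z = 0. Lengths are in m, angles in rad, forces in N, time in s.
With the tool pointing down it reaches from about 0.35 to 1 m from the base axis. Payload 7.1 kg.
Tool frame: the origin (TCP) lies between the finger pads; the fingertips stand 22 mm ahead of it and the grasp point (between the pads) lies 3 mm ahead of it; z points along the fingers, y is the line along which they close (so a half turn about z gives the same grasp; the last joint's range is limited). The gripper opens to 85 mm and grips with 20 to 120 N. Pads are 22 mm wide; open, the fingers measure 114 mm over their backs; the gripper's body (76 mm by 85 mm) begins 54 mm behind the grasp point. The pads swing forward as they close: fully open they stand 13 mm farther back than shut.
Start: joints at [1.106, 0.423, 1.63, -0, 1.089, -0.019], TCP at [0.269, 0.564, 0.253] pointing down, gripper open.
Joint ranges: [-3, 3], [-0.9, 2.11], [0.09, 2.58], [-1.31, 4.45], [0.11, 2.69], [-2.54, 2.54]. Speed limits (rad/s): [2.39, 2.39, 3.01, 3.14, 3.14, 3.14].

### API

Orientations are given as a rotation vector (axis times angle).
In Python, from rig import manip gives the robot as it stands. The module is installed in compiled form; this text tells all that it offers. Calls block until the motion is done:
- manip.move_to(position, orientation): joint-space move of the TCP to a pose.
- manip.servo_line(position, orientation=None, rate=0.15): straight line of the TCP; orientation=None keeps the orientation; rate is the mean speed in m/s.
- manip.set_joints(angles): joint-space move.
- manip.command_gripper(opening, f_grip=None): finger opening in m; f_grip is the grip in N (None keeps the last); returns when the fingers have stopped.
- manip.hold(seconds).
- manip.solve_ik(position, orientation): joint angles nearest the present ones, or None.
- manip.camera(name): name is "scene" or "top" or "wrist"; returns a dict with "image" (384x512x3 uint8, red, green, blue), "fx", "fy", "cx", "cy" (pixels), "k1" (the pictures are not rectified: a ray, as slopes to the right and down, at radius r is drawn at 1 + k1 r^2 times it, then the intrinsics apply), "cam_to_world" (4x4, takes a point from camera to world coordinates); the wrist camera has in their place "mount" (4x4, takes a point from camera to tool coordinates, whose origin is the TCP and whose axes are the flange's). Camera axes: x right, y down, z forward; pixel columns grow to the right and rows downward; lengths in m; the calibration is good to about 2 mm. A picture is of the moment at which its call begins: read the wrist's pose just before it. There is no depth.
A pose or a line that the arm cannot do raises manip.IKError and nothing moves.
- manip.sign_off(): hands the job in; it is judged then, once.
Readings, each from a call of its own:
- manip.get_time(): time.
- manip.get_joint_positions(): joint angles.
- manip.get_joint_vel(): joint speeds.
- manip.get_tau(): joint torques, N m.
- manip.get_position(): TCP position.
- manip.get_ee_rot(): TCP orientation.
- manip.get_contact_force(): force on the tool from outside, world axes, zero at the start.
- manip.get_torque(): the same for the moment, N m.
- manip.get_width(): finger opening in m.
- manip.get_grip_force(): force on a finger pad.
Only numpy, scipy, OpenCV 4.12 (cv2) and the standard library are available. Lean on these libraries where they do the work, as an engineer would, in place of code of your own. Each camera call takes 0.05 s, during which the arm holds its last target. There are 200 camera calls.

### The job

Get the leather-edge burnisher running for this job: with a fingertip against the side of the pointer handle, push the speed selector round clockwise, counting the clicks, to speed 6 (the sixth bar after the small ring that marks off), and only then press the flat-topped start button fully in, let it come back out and take your hand away. Push the handle, do not pinch it between the fingers, and leave the mushroom-shaped stop button and the things lying on the bench alone.

Things in the scene. Friction and masses are not known exactly. Their poses are not given: they have to be found in the camera images.
- machine: Burnisher for leather edges, bolted down. Steel plinth 200 (its x) x 440 (its y) x 62 mm high; its flat top is the deck. Origin: centre of the underside. x: operator's front to back, y: operator's left. Ribbed motor on the left (y 88 to 215 mm, up to 168 mm high), wooden head out to y 318, spindle to 370. Selector at (0, -65), start button (-45, -172), stop (45, -172) mm.
- selector (a joint): Selector angle, rad, grows clockwise seen from above. Clicks every 30 deg: 0 off, 0.524 speed 1 .. 3.142 speed 6 .. 4.189 speed 8; end stops at off and 8. The handle points 120 deg counter-clockwise of machine x at off, 30 deg less per speed. A sprung ball holds each (about 6 N at the handle's end, 10 N half-way along); past half-way it snaps to the next. Starts at off, 1, 2 or 3.
- selector_axis (a point): On the selector's vertical axis, half-way up the handle, 23 mm above the deck; fixed to the machine, with its axes. The black handle is a bar 12 mm wide with upright sides, from 16 mm behind the axis to 36.5 mm ahead (pointing end; white line on top), 10 to 31.5 mm above the scale plate. Under it a round boss 38 mm across, up to 11 mm above the plate.
- selector_tip (a point): The pointing end of the selector handle, 36.5 mm from the axis and half-way up the bar's sides; it turns with the handle, and its x axis points from the axis out along the handle.
- scale_plate (a point): Top centre of the square bare-metal scale plate under the selector, 100 mm wide, 3 mm above the deck, 65 mm above the bench. Black marks 44.5 mm from the axis: a small open ring for off, then clockwise eight radial bars, each thicker than the last.
- start (a joint): Travel of the start button in m: 0 = out, 0.005 = fully in. A spring returns it; it starts to move at 2 N and takes 5 N to push fully in.
- start_top (a point): Centre of the flat top of the start button, a grey cap 29 mm across in a steel collar 37 mm across; 78 mm above the bench (16 mm above the deck) when out, the collar 6 mm above the deck. Nearer the operator's front edge than the stop button. Pressed straight down.
- stop (a joint): Travel of the stop button in m: 0 = out, 0.005 = fully in. It must not be pushed.
- stop_top (a point): Top centre of the stop button, a grey mushroom head 40 mm across, 93 mm above the bench (31 mm above the deck), 90 mm behind the start button.
- gum_jar: Loose amber glass jar with a black cap, 64 mm across and 85 mm tall, on the bench to the right of the machine; its pose at the centre of its underside. Leave it alone.
- thread_spool: Loose upright wooden spool of thread, 48 mm across and 64 mm tall, on the bench behind the machine; its pose at the centre of its underside. Leave it alone.
- hammer: Loose hammer lying on the bench in front of the machine's left half; its pose. Leave it alone.
- wax_tin: Loose round flat tin, 73 mm across and 27 mm tall, on the bench in front of the machine; its pose at the centre of its underside. Leave it alone.

How it is judged:
By the outcome, as a careful person would: the job done as asked, in the order asked, and still so for the second after the job is handed in, with the robot touching nothing.
It also fails if it takes over 51 s, if anything falls off the work surface, if the arm or the gripper's body presses on something with over 40 N, if the wrist force passes 120 N, or if a joint passes its speed limit or range.

## Working session

There is one attempt and no reset: what is moved stays moved. The work goes in short steps, each a Python script; the robot and the scene stay as the last script left them, time stands still between calls to the robot, and variables do not carry over. Pictures are saved under pics/ and viewed, at most 10 in all, crops included, and the job is handed in when it is done.

```bash
mkdir -p pics
python3 - <<'E'
from rig import manip
import cv2,numpy as np
for n in("scene","top"):
    c=manip.camera(n); cv2.imwrite(f"pics/{n}0.png",cv2.resize(c["image"][:,:,::-1],(800,600),interpolation=cv2.INTER_CUBIC))
    np.save(f"pics/{n}0.npy",c,allow_pickle=True)
    print(n,c["fx"],c["cx"],c["cy"],c["k1"],np.round(c["cam_to_world"],3).tolist())
print(manip.get_time(),manip.get_ee_rot())
E
```

```text
scene 416.041661644173 254.34246957054833 193.84054739585886 0.0487116717979164 [[0.326, 0.732, -0.598, 1.206], [0.945, -0.25, 0.209, -0.227], [0.004, -0.634, -0.774, 0.893], [0.0, 0.0, 0.0, 1.0]]
top 371.41157746303236 257.7324035141464 197.59543388784914 0.00951387562631848 [[-0.07, -0.973, 0.22, 0.348], [-0.998, 0.068, -0.013, 0.021], [-0.002, -0.22, -0.975, 1.044], [0.0, 0.0, 0.0, 1.0]]
0.1 [-6.94468599e-01 -3.06350351e+00  2.15479384e-03]
```

View pics/top0.png

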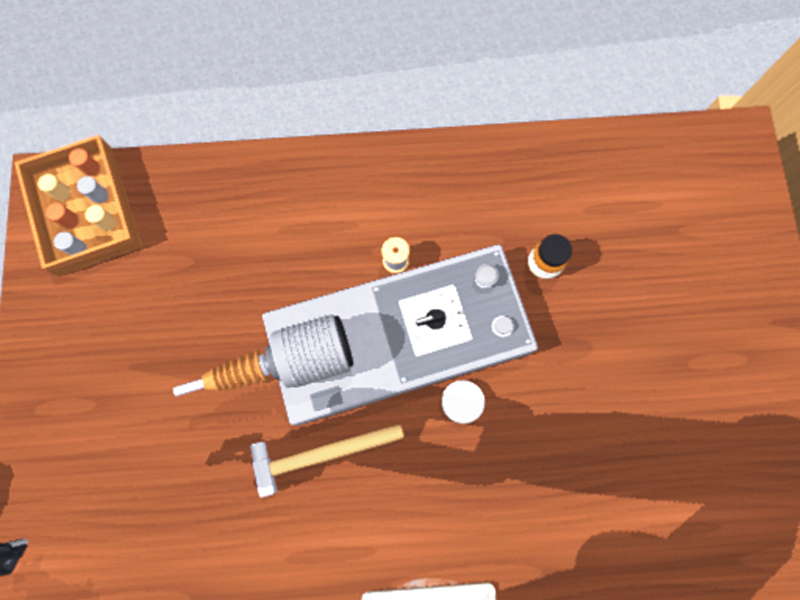

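View pics/scene0.png

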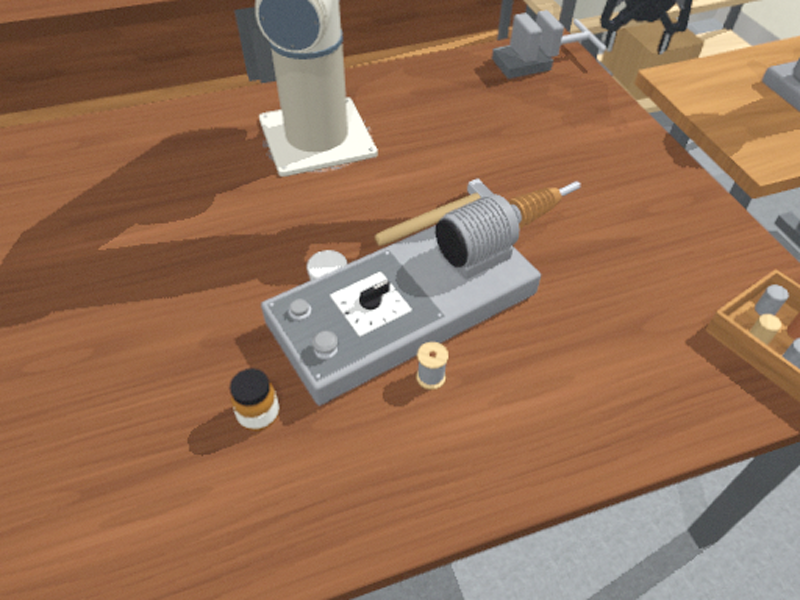

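The top view shows the start button at (503,326), the stop at (487,275), the plate corners at about (398,300), (457,286), (472,343) and (412,357), and the handle pointing left to about (418,321). The scene view shows start at (300,309) and stop at (325,343). I'll fit the machine pose from these.

```bash
cat > h.py <<'E'
import numpy as np
from scipy.optimize import least_squares
from scipy.spatial.transform import Rotation as R
def proj(c,T,P):
    q=(np.atleast_2d(P)-T[:3,3])@T[:3,:3]; s=q[:,:2]/q[:,2:]
    s=s*(1+c["k1"]*(s**2).sum(1,keepdims=True))
    return s*[c["fx"],c["fy"]]+[c["cx"],c["cy"]]
def m2w(p,P):
    P=np.atleast_2d(P); c,s=np.cos(p[2]),np.sin(p[2])
    return np.c_[p[0]+c*P[:,0]-s*P[:,1],p[1]+s*P[:,0]+c*P[:,1],P[:,2]]
START,STOP,AX=[-.045,-.172,.078],[.045,-.172,.093],[0,-.065,.085]
CORN=[[.05,-.015,.065],[.05,-.115,.065],[-.05,-.115,.065],[-.05,-.015,.065]]
def fit(obs,p0):  # obs: list of (cam,T,Pm,pixels)
    f=lambda p:np.concatenate([(proj(c,T,m2w(p,P))-u).ravel() for c,T,P,u in obs])
    r=least_squares(f,p0,loss="soft_l1"); return r.x,f(r.x).reshape(-1,2)
E
python3 - <<'E'
from h import *
L=lambda n:np.load(f"pics/{n}0.npy",allow_pickle=True).item()
t,s=L("top"),L("scene"); px=lambda a:(np.array(a)+.5)/1.5625-.5
obs=[(t,t["cam_to_world"],[START,STOP]+CORN,px([(503,325),(486,273),(398,300),(457,286),(472,343),(412,357)])),
 (s,s["cam_to_world"],[START,STOP]+CORN,px([(300,306),(325,339),(354,334),(0,0),(0,0),(0,0)]))]
obs[1]=(s,s["cam_to_world"],[START,STOP],obs[1][3][:2])
for o in (obs,obs[:1],obs[1:]):
    p,r=fit(o,[.6,0,.3]); print(p,m2w(p,[AX,START]),"\n",r.round(1).tolist())
E
```

```text
[0.53053857 0.01937847 0.23060745] [[ 0.54539555 -0.04390084  0.085     ]
 [ 0.52604367 -0.15835391  0.078     ]] 
 [[-0.2, -0.2], [0.3, 0.3], [-0.2, 0.7], [-2.9, -0.9], [-0.8, -2.8], [1.9, -0.7], [-0.8, -1.1], [-0.4, -1.4]]
[0.5304933  0.019239   0.21808212] [[ 0.54455654 -0.04422142  0.085     ]
 [ 0.52377266 -0.15842313  0.078     ]] 
 [[-0.1, 0.7], [0.9, 1.0], [0.1, 0.7], [-2.5, -0.4], [-0.8, -2.2], [1.8, -0.6]]
[0.53713643 0.020326   0.21709702] [[ 0.55113715 -0.04314824  0.085     ]
 [ 0.53024078 -0.15732942  0.078     ]] 
 [[-0.0, -0.0], [0.0, 0.0]]
```

The two cameras agree to within about 7 mm, which is enough to set out. I'll go above the panel with the fingers shut, take a wrist view and check which tool yaws are feasible.

```bash
cat >> h.py <<'E'
def rv(yaw): # tool down, tool y axis at 'yaw' in world
    y=np.array([np.cos(yaw),np.sin(yaw),0]); z=np.array([0,0,-1.]); return R.from_matrix(np.c_[np.cross(y,z),y,z]).as_rotvec()
def hpose(p,ang,r,lat,z): # handle-frame point: ang (deg, machine frame), along r, lat to the ccw side
    a=np.radians(ang); d=np.array([np.cos(a),np.sin(a)]); n=np.array([-d[1],d[0]])
    q=np.array(AX[:2])+r*d+lat*n; return m2w(p,[*q,z])[0]
E
python3 - <<'E'
from h import *; from rig import manip; import cv2
p=[.532,.0195,.22]
for off in (-180,-90,0,90):
    out=[]
    for a in (120,90,60,30,0,-30,-60):
        q=manip.solve_ik(hpose(p,a,.028,.017,.104),rv(np.radians(a+off)+p[2])); out.append(None if q is None else (round(q[3],2),round(q[5],2)))
    print(off,out)
manip.command_gripper(0)
manip.move_to(m2w(p,[-.03,-.09,.27])[0],rv(p[2]+np.pi/2)) if manip.solve_ik(m2w(p,[-.03,-.09,.27])[0],rv(p[2]+np.pi/2)) is not None else print("no")
pos,rot=manip.get_position(),manip.get_ee_rot()
c=manip.camera("wrist"); c["T"]=np.block([[R.from_rotvec(rot).as_matrix(),np.array(pos)[:,None]],[0,0,0,1]])@c["mount"]
np.save("pics/w1.npy",c,allow_pickle=True); cv2.imwrite("pics/w1.png",cv2.resize(c["image"][:,:,::-1],(800,600),interpolation=cv2.INTER_CUBIC))
print(pos,manip.get_time(),c["mount"].round(3).tolist(),c["fx"],manip.get_contact_force(),manip.get_width())
E
```

```text
-180 [(np.float64(0.0), np.float64(0.74)), (np.float64(-0.0), np.float64(1.29)), (np.float64(0.0), np.float64(1.83)), (np.float64(-0.0), np.float64(2.35)), None, None, (np.float64(-0.0), np.float64(-2.43))]
-90 [(np.float64(-0.0), np.float64(-0.83)), (np.float64(-0.0), np.float64(-0.28)), (np.float64(-0.0), np.float64(0.26)), (np.float64(0.0), np.float64(0.78)), (np.float64(-0.0), np.float64(1.29)), (np.float64(0.0), np.float64(1.79)), (np.float64(-0.0), np.float64(2.29))]
0 [(np.float64(-0.0), np.float64(-2.41)), (np.float64(-0.0), np.float64(-1.85)), (np.float64(-0.0), np.float64(-1.31)), (np.float64(-0.0), np.float64(-0.79)), (np.float64(-0.0), np.float64(-0.28)), (np.float64(-0.0), np.float64(0.22)), (np.float64(0.0), np.float64(0.72))]
90 [(np.float64(-0.0), np.float64(2.31)), None, None, (np.float64(-0.0), np.float64(-2.36)), (np.float64(-0.0), np.float64(-1.85)), (np.float64(-0.0), np.float64(-1.35)), (np.float64(-0.0), np.float64(-0.86))]
[ 0.52249907 -0.07433061  0.26998643] 3.3583 [[0.0, -0.965, -0.261, 0.066], [1.0, 0.0, 0.0, -0.0], [-0.0, -0.261, 0.965, -0.121], [0.0, 0.0, 0.0, 1.0]] 276.02355777853273 [ 0.79885468 -0.41799241 -0.25798147] -7.954735091046479e-05
```

View pics/w1.png

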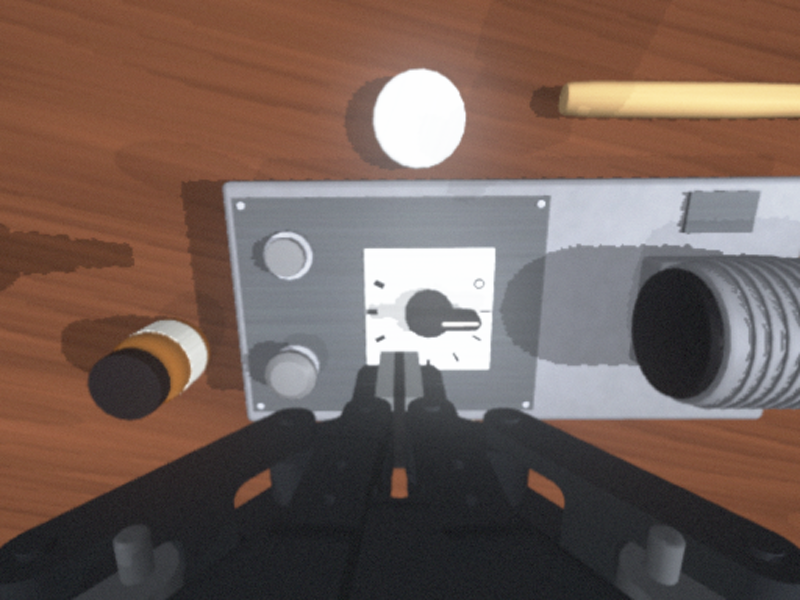

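The wrist view shows the off ring at (480,284) and bars 1 (485,311), 2 (477,338), 3 (457,357), 6 (380,338), 7 and 8. The handle points right at bar 1, start is at (286,255) and stop at (291,372). I'll refit and check the handle angle.

Run:
```python
from h import *
c=np.load("pics/w1.npy",allow_pickle=True).item(); px=lambda a:(np.array(a)+.5)/1.5625-.5
ring=lambda a,r=.0445,z=.065:[r*np.cos(np.radians(a)),-.065+r*np.sin(np.radians(a)),z]
obs=[(c,c["T"],[START,STOP]+CORN+[ring(120),ring(60),ring(30),ring(-60)],px([(286,256),(291,372),(491,370),(367,368),(364,249),(495,248),(479.5,284),(477,338),(457,357),(380,338)]))]
p,r=fit(obs,[.53,.02,.22]); print(p,r.round(1).tolist())
for a in (120,90,60): print(a,((proj(c,c["T"],m2w(p,[ring(a,.0365,.0965),ring(a,.008,.0965)]))+.5)*1.5625-.5).round().tolist())
np.save("p.npy",p)
```

```text
[0.53212974 0.01919195 0.21784805] [[-0.1, 0.4], [-1.6, 4.2], [-1.0, -0.1], [0.1, 0.9], [0.6, -1.0], [1.3, -0.1], [0.3, -0.3], [0.0, -0.2], [-0.7, -0.2], [0.6, -0.3]]
120 [[478.0, 299.0], [442.0, 318.0]]
90 [[483.0, 324.0], [444.0, 323.0]]
60 [[475.0, 347.0], [442.0, 329.0]]
```

The handle is on speed 1: the predicted tip for 90° is (483,324), and it was seen at about (480,322). I'll make the first click with a force log and check it.

```bash
cat >> h.py <<'E'
def push(manip,p,a0,a1,r=.028,lat=.017,z=.104,step=5,rate=.03):
    log=[]
    for a in np.arange(a0-step,a1-1e-6,-step):
        manip.servo_line(hpose(p,a,r,lat,z),rv(np.radians(a)+p[2]),rate=rate)
        f=np.array(manip.get_contact_force()); t=np.radians(a)+p[2]; n=np.array([-np.sin(t),np.cos(t)])
        log.append((float(a),round(float(f[:2]@n),1),round(float(f[2]),1)))
    return log
def shot(manip,name):
    import cv2
    pos,rot=manip.get_position(),manip.get_ee_rot(); c=manip.camera("wrist")
    c["T"]=np.block([[R.from_rotvec(rot).as_matrix(),np.array(pos)[:,None]],[0,0,0,1]])@c["mount"]
    np.save(f"pics/{name}.npy",c,allow_pickle=True); cv2.imwrite(f"pics/{name}.png",cv2.resize(c["image"][:,:,::-1],(800,600),interpolation=cv2.INTER_CUBIC))
E
python3 - <<'E'
from h import *; from rig import manip
p=np.load("p.npy"); o=rv(np.pi/2+p[2])
manip.move_to(hpose(p,90,.028,.030,.16),o)
manip.servo_line(hpose(p,90,.028,.030,.104),rate=.08)
print(manip.get_contact_force(),manip.get_time())
manip.servo_line(hpose(p,90,.028,.019,.104),rate=.05); print(manip.get_contact_force())
print(push(manip,p,95,62)); manip.hold(.2); print(manip.get_contact_force(),manip.get_time())
shot(manip,"w2")
E
```

```text
[ 0.65502689 -0.13724446 -0.04857219] 4.7667
[ 0.40061778  0.60272416 -0.27380594]
[(90.0, -0.1, -0.8), (85.0, 3.8, 2.6), (80.0, 8.7, 5.1), (75.0, 3.5, 0.5), (70.0, 1.3, -0.8), (65.0, -0.1, -0.6)]
[ 0.13663612 -0.39461344 -0.15388586] 6.8333
```

View pics/w2.png

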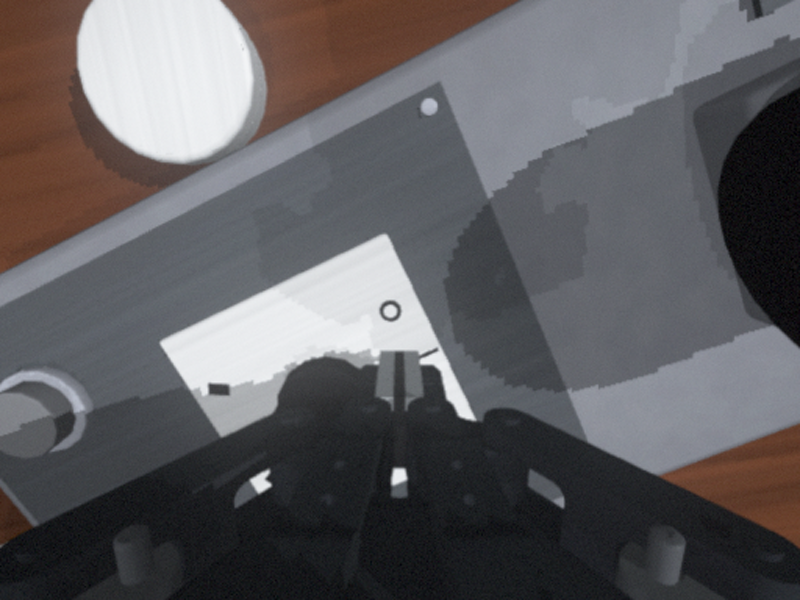

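The force rose to 8.7 N and fell away past half-way, which is exactly one click. The handle is hidden under the fingers at (330,380). I'll push four more clicks, back off and look.

Run:
```python
from h import *; from rig import manip
p=np.load("p.npy")
for e in (35,5,-25,-55):
    print(push(manip,p,e+30,e)); manip.hold(.1)
a=-55
manip.servo_line(hpose(p,a,.028,.030,.104),rate=.06)
manip.servo_line(hpose(p,a,.028,.030,.15),rate=.1)
manip.move_to(m2w(p,[-.03,-.13,.25])[0],rv(p[2]))
print(manip.get_contact_force(),manip.get_time()); shot(manip,"w3")
```

```text
[(60.0, 0.5, -0.1), (55.0, 4.5, 3.3), (50.0, 3.7, 1.7), (45.0, 1.4, -0.6), (40.0, 0.2, 0.1), (35.0, -0.5, -0.5)]
[(30.0, -0.5, -0.2), (25.0, 4.4, 2.1), (20.0, 3.0, -0.2), (15.0, -0.3, 0.2), (10.0, 0.0, -0.5), (5.0, 0.2, 0.6)]
[(0.0, 0.9, -0.7), (-5.0, 4.8, 0.9), (-10.0, 12.3, 3.0), (-15.0, 4.1, -0.7), (-20.0, -0.2, -0.2), (-25.0, 0.0, 1.2)]
[(-30.0, -0.7, -0.0), (-35.0, 6.0, -1.2), (-40.0, 13.8, -1.9), (-45.0, 0.7, 0.8), (-50.0, -0.8, -0.4), (-55.0, -0.7, 0.2)]
[-0.12535158  0.18130944 -1.02484104] 15.2833
```

View pics/w3.png

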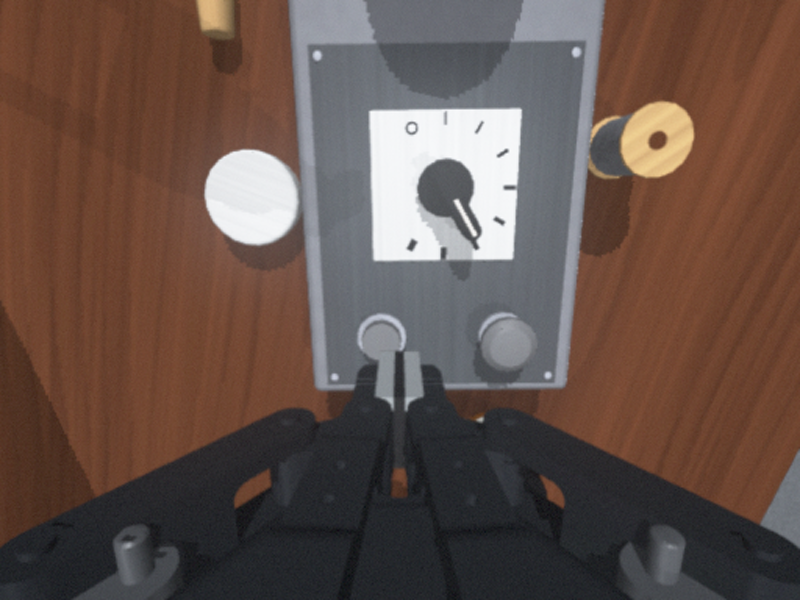

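The handle points at (476,243), the sixth bar after the ring. Now I'll press the start button in steps under force control, with the tool turned so the camera is on the operator's side.

Run:
```python
from h import *; from rig import manip
p=np.load("p.npy"); s=m2w(p,START)[0]; o=rv(p[2]+np.pi/2)
manip.move_to([*s[:2],.15],o); manip.servo_line([*s[:2],.106],o,rate=.08)
f0=manip.get_contact_force()[2]; z=.106
while z>.089:
    z-=.0007; manip.servo_line([*s[:2],z],o,rate=.02); manip.hold(.05)
    f=manip.get_contact_force()[2]-f0; print(round(z,4),round(manip.get_position()[2],4),round(f,1))
    if f>11: break
manip.hold(.2); print(manip.get_contact_force())
manip.servo_line([*s[:2],.16],o,rate=.06)
manip.move_to(m2w(p,[-.07,-.13,.28])[0],o)
print(manip.get_contact_force(),manip.get_time()); shot(manip,"w4")
```

```text
0.1053 0.1057 -0.8
0.1046 0.1047 -1.2
0.1039 0.1039 -0.8
0.1032 0.1032 -0.4
0.1025 0.1025 -0.7
0.1018 0.1018 -1.6
0.1011 0.1011 -0.9
0.1004 0.1004 -1.4
0.0997 0.0998 1.4
0.099 0.099 2.4
0.0983 0.0984 2.9
0.0976 0.0976 2.8
0.0969 0.0969 3.4
0.0962 0.0962 3.3
0.0955 0.0955 3.7
0.0948 0.095 6.6
0.0941 0.0949 13.6
[-2.11108586  1.08001411 13.66998088]
[-0.58703241 -0.43384402  0.44256826] 24.6333
```

View pics/w4.png

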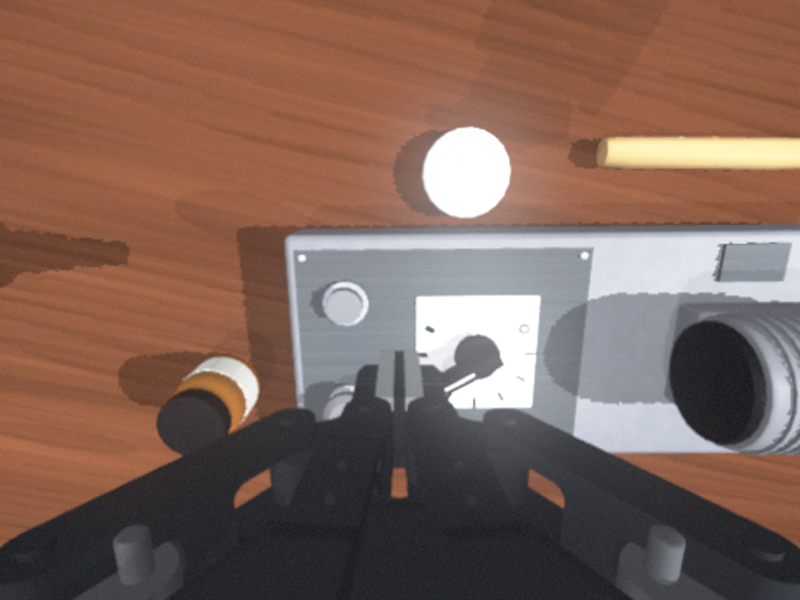

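The button travelled from 0.100 to 0.095 m, a full 5 mm, and hit its hard stop at 13.6 N. The view shows it out again at (345,303), the handle still on bar 6 at (455,385), and the jar and tin in place, so I'm handing in.

```bash
python3 -c "
from rig import manip
print(manip.sign_off(),manip.get_time())"
```

```text
the job is handed in; nothing more can be done
the job is handed in; nothing more can be done
```

I pushed the selector five clicks clockwise from speed 1 to speed 6, then pressed start fully in. It came back out, the hand is clear, and I handed the job in at about 25 s; the stop button and the things on the bench were not touched.

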